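# Stand a brass plate in the engraver's vise and close the jaw on it

## Task

Take the brass plate out of the slanted rack, stand it upright on the floor of the blue vise's open slot, about midway along the jaws, and let go of it without dropping it; then push the vise's black knob in until the jaw holds the plate snugly. Leave the steel plate in the rack, and the other things on the bench, undisturbed.

Things in the scene. Friction and masses are not known exactly. Their poses are not given: they have to be found in the camera images.
- brass_plate: Brass (yellow) plate, 10 mm thick (x), 60 mm wide (y), 110 mm tall (z), about 0.55 kg. Origin: centre of its bottom edge face; z points up the plate to its free top edge. Starts in either bay of the rack, z leaning about 0.55 rad from vertical, top towards the robot; in the vise it stands on that same bottom edge.
- steel_plate: A grey steel plate of the same size and axes, in the rack's other bay (82 mm centre to centre); it stays there.
- rack: Fixed wooden rack, 130 x 190 mm, two bays along its y. Origin: centre of underside; z up; x roughly away from the robot. Plates lean 0.55 rad (tops to -x) on a back board behind their lowest 45 mm; bottom edge middle at x 30, z 35, y about +-41 mm. Lip in front 8 mm high, ribs at the sides 14 mm. Lift plates out along their own z; their upper 60 mm are free on both faces.
- vise: Fixed blue vise. Origin: centre of underside on the table, below the slot; z up; x is the way the jaw closes (roughly away from the robot); y runs along the jaws. Slot floor z = 30 mm, jaw tops z = 75 mm, jaws y -35 to +35 mm. Fixed jaw's face at x = +10 mm; moving jaw's face (robot's side) at x = -10 mm + joint jaw. Base plate 150 x 120 x 10 mm.
- jaw (a joint): Slide of the moving jaw in m: 0 = fully open (20 mm gap), the gap is 0.020 - value; starts at 0.002 to 0.006 (gap 18 to 14 mm) and is about 0.010 when it meets the plate. It stays where it is left; friction about 3 N, no spring. Pushed along the vise's +x by its knob.
- knob_back (a point): Centre of the flat rear face of the black push knob (disc 40 mm in diameter, 14 mm thick, axis along the vise's x, centre 55 mm above the table). It is 94 mm behind the moving jaw's face and moves with the jaw; push it along the vise's +x (a finger lowered behind it will do). It faces the robot.
- tin: Round aluminium tin, 60 mm diameter, 28 mm high, loose; origin centre of underside. Bystander.
- file: Small file with a blue handle, 160 mm long, 12 mm thick, lying loose along its x; origin at the middle, underside. Bystander.
- hammer: Hammer, 220 mm long, lying loose; bystander.
- pliers: Pliers with dark rubber grips, 155 mm long, lying loose; bystander.
- jar: Jar with a yellow cap, 56 mm diameter, 60 mm high, standing loose; origin centre of underside. Bystander.
- block: Loose wooden block 90 x 55 x 30 mm; origin centre of underside. Bystander.
Not all that is in view belongs to the job. What is shaped like the vise but red is not meant. Several things have the shape of the brass_plate; the one meant has the colours described above.

How it is judged:
By the outcome, as a careful person would: the job done as asked, in the order asked, and still so for the second after the job is handed in, with the robot touching nothing.
It also fails if it takes over 48 s, if anything falls off the work surface, if the arm or the gripper's body presses on something with over 40 N, if the wrist force passes 120 N, or if a joint passes its speed limit or range.

## Robot

A 6-joint arm with a two-finger parallel gripper is mounted at the origin on the work surface. World frame = base frame: x ahead of the robot, y to its left, z up, the work surface at z = 0. Lengths are in mm, angles in rad, forces in N, time in s.
With the tool pointing down it reaches from about 300 to 775 mm from the base axis. Payload 14.6 kg.
Tool frame: the origin (TCP) lies at the very end of the fingers, on their centre line; the grasp point (between the pads) lies 19 mm behind it (manip.grip_point_offset is the distance from the TCP to the grasp point, in mm); z points along the fingers, y is the line along which they close (so a half turn about z gives the same grasp; the last joint's range is limited). The gripper opens to 94 mm and grips with 3 to 60 N. Pads are 16 mm wide; open, the fingers measure 119 mm over their backs; the gripper's body (75 mm by 177 mm) begins 78 mm behind the grasp point.
Start: joints at [1.143, 0.3, 1.521, -0, 1.321, -0.067], TCP at [194.159, 514.579, 205.446] pointing down, gripper open.
Joint ranges: [-3.03, 3.03], [-0.79, 2.21], [0.23, 2.52], [-1.04, 4.18], [0, 3.07], [-2.55, 2.55]. Speed limits (rad/s): [2.22, 2.22, 2.57, 3.14, 3.14, 3.14].

## Interface

Orientations are given as [roll, pitch, yaw] about the fixed x, y, z axes, in that order (R = Rz(yaw) Ry(pitch) Rx(roll)).
In Python, from cell import telemetry, eyes, manip gives the robot as it stands.
- The arm moves only by the tool play_rows, never from a script. Its arguments are lists of equal length, an entry for each row: "translation": the shift along the world's x, y, z in m, a list of three; "yaw": the turn about the world's z in rad. A call has 1 to 12 rows; each row is the pose to reach, as a shift and turn from the pose commanded when the call began; what a row does not reach only later rows make up. A row lasts 1/8 s, in which the tool goes at most 62.5 mm and 10.7 degrees, less where a joint would pass 70% of its speed; a pose out of reach is approached as far as the arm can. A call with a gripper value outside its range is refused whole. "hand" is the opening, from 0 (shut) to 1 (fully open), set as the call begins (left out, the last holds). The fingers move at their own pace and stop on an object; "force" is the grip in N (left out, the last holds). Time passes only in rows, so rows that repeat a pose let the fingers close. It gives the time, the measured TCP pose, the force, the opening and the grip force at its end, in the units of the state.
- telemetry.read_state(): the state, without advancing time (a new reading comes with each control period).
- eyes.camera(name): name is "scene" or "top" or "wrist"; returns a dict with "pixels" (480x640x3 uint8, red, green, blue), "fx", "fy", "cx", "cy" (pixels), "dist_coeffs" ([k1, k2, p1, p2, k3] as OpenCV has them; the pictures are not rectified), "cam_to_world" (4x4, takes a point from camera to world coordinates); the wrist camera has in their place "T_tool_cam" (4x4, takes a point from camera to tool coordinates, whose origin is the TCP and whose axes are the flange's). Camera axes: x right, y up, looking along -z (the intrinsics and any distortion apply to the point x, -y, -z); pixel columns grow to the right and rows downward; lengths in mm; the calibration is good to about 2 mm. A picture is of the moment at which its call begins: read the wrist's pose just before it. There is no depth.
- manip.sign_off(): hands the job in; it is judged then, once.
The state is a dict: "clock": time; "joints": joint angles; "qd": joint speeds; "effort": joint torques, N m; "eef_pos": TCP position; "eef_rot": TCP orientation; "wrist_force": force on the tool from outside, world axes, zero at the start; "moment": the same for the moment, N m; "finger_gap": finger opening in mm; "finger_force": force on a finger pad.
Only numpy, scipy, OpenCV 4.12 (cv2) and the standard library are available. Lean on these libraries where they do the work, as an engineer would, in place of code of your own. Each camera call takes 0.05 s, during which the arm holds its last target. There are 200 camera calls.

## Working session

There is one attempt and no reset: what is moved stays moved. The work goes in short steps, Python scripts to look and compute and a tool call to move; the robot and the scene stay as the last step left them, time stands still between calls to the robot, and variables do not carry over. Pictures are saved under pics/ and viewed, at most 10 in all, crops included, and the job is handed in when it is done.

Besides the shell and the picture viewer there is one more tool, called after "Call:" as name(argument=value, ...) on one line, values as JSON. play_rows: Moves the arm, as the interface text tells. Its arguments: {"type":"object","properties":{"translation":{"type":"array","items":{"type":"array","items":{"type":"number"}}},"yaw":{"type":"array","items":{"type":"number"}},"hand":{"type":"number"},"force":{"type":"number"}},"required":["translation","yaw"]}

```bash
mkdir -p pics; cat > h.py <<'E'
import numpy as np, cv2, pickle
from cell import telemetry, eyes, manip
def snap(name,f):
    s=telemetry.read_state(); c=eyes.camera(name); cv2.imwrite(f'pics/{f}.png',c['pixels'][:,:,::-1])
    pickle.dump((s,c),open(f'pics/{f}.pkl','wb')); return s,c
def K(c): return np.array([[c['fx'],0,c['cx']],[0,c['fy'],c['cy']],[0,0,1.]])
def rays(c,uv):
    n=cv2.undistortPoints(np.array(uv,float).reshape(-1,1,2),K(c),np.array(c['dist_coeffs'],float)).reshape(-1,2)
    T=np.array(c['cam_to_world']); d=np.c_[n[:,0],-n[:,1],-np.ones(len(n))]@T[:3,:3].T
    return T[:3,3],d
def onz(c,uv,z):
    o,d=rays(c,uv); return o+d*((z-o[2])/d[:,2])[:,None]
def proj(c,P):
    T=np.linalg.inv(np.array(c['cam_to_world'])); p=np.atleast_2d(P)@T[:3,:3].T+T[:3,3]
    return cv2.projectPoints(p*[1,-1,-1],np.zeros(3),np.zeros(3),K(c),np.array(c['dist_coeffs'],float))[0].reshape(-1,2)
def tri(cs,uvs):
    A=np.zeros((3,3));b=np.zeros(3)
    for c,u in zip(cs,uvs):
        o,d=rays(c,[u]);d=d[0]/np.linalg.norm(d[0]);M=np.eye(3)-np.outer(d,d);A+=M;b+=M@o
    return np.linalg.solve(A,b)
E
python3 - <<'E'
from h import *
for n in('top','scene'):
    s,c=snap(n,n+'0'); print(n,np.round(c['cam_to_world'],3).tolist(),c['fx'],c['dist_coeffs'])
print(s)
E
```

```text
top [[-0.027, 0.995, -0.097, 341.757], [-1.0, -0.028, -0.003, 5.494], [-0.006, 0.097, 0.995, 1711.81], [0.0, 0.0, 0.0, 1.0]] 625.0945159354743 [-0.19834732  0.          0.          0.          0.        ]
scene [[-0.448, -0.771, 0.452, 1027.62], [0.894, -0.392, 0.217, 255.622], [0.01, 0.501, 0.865, 1054.038], [0.0, 0.0, 0.0, 1.0]] 539.7530540248856 [-0.09458244  0.          0.          0.          0.        ]
{'clock': 0.05, 'joints': array([ 1.14342558e+00,  3.00494263e-01,  1.52156278e+00,  1.05599388e-05,
        1.32068260e+00, -6.65971812e-02]), 'qd': array([-0.00090104, -0.00184476, -0.00093252, -0.00058341,  0.00046517,
       -0.00051021]), 'effort': array([ 1.19833538e-03, -5.33202875e+01, -3.53709698e+01,  7.11088465e-02,
        2.35910935e-02, -6.40377539e-05]), 'eef_pos': array([194.04340016, 514.36480688, 204.88136027]), 'eef_rot': array([-3.14044889e+00, -8.65355407e-05,  2.78081642e+00]), 'wrist_force': array([ 0.08068504, -0.12462945, -0.38406578]), 'moment': array([-0.01059747,  0.02344033, -0.02650192]), 'finger_force': 0.0, 'finger_gap': 94.05214951678774}
```

View pics/top0.png

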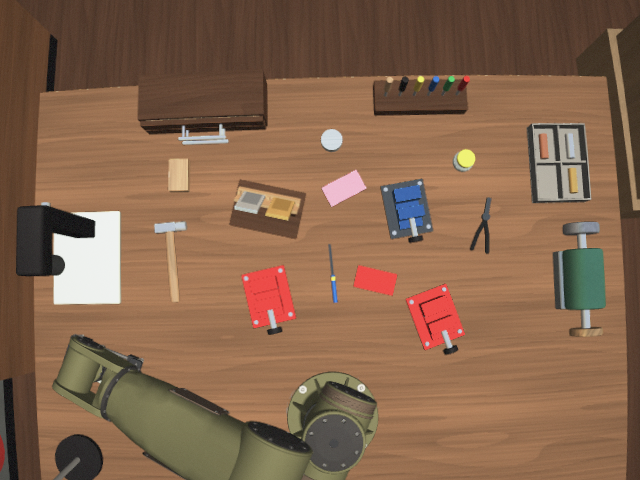

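View pics/scene0.png

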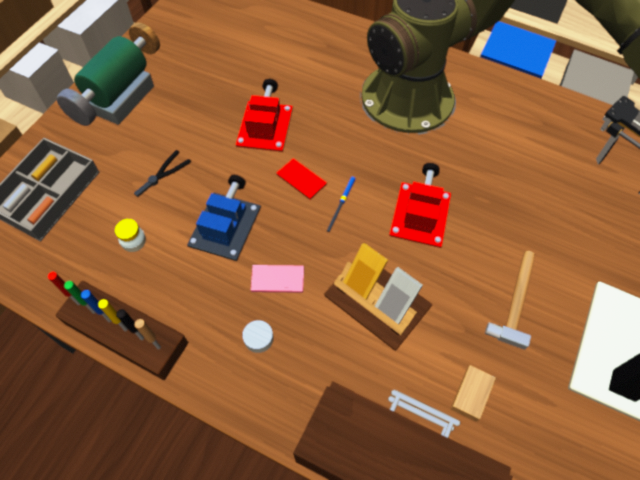

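```bash
python3 - <<'E'
from h import *
ct=pickle.load(open('pics/top0.pkl','rb'))[1]; cs=pickle.load(open('pics/scene0.pkl','rb'))[1]
print('vise~',onz(ct,[[406,208],[416,238]],[75,55][0]).round())
print('rack~',onz(ct,[[240,181],[305,192],[299,237],[231,225],[281,207]],40).round())
for nm,c,box in(('top',ct,(225,170,445,250)),('scene',cs,(180,165,440,350))):
    x0,y0,x1,y1=box; im=c['pixels'][y0:y1,x0:x1]; h=cv2.cvtColor(im,cv2.COLOR_RGB2HSV)
    for col,lo,hi in(('brass',(18,150,120),(28,255,255)),('blue',(100,130,50),(125,255,255))):
        m=cv2.inRange(h,lo,hi); n,l,st,ce=cv2.connectedComponentsWithStats(m)
        for i in range(1,n):
            if st[i,4]>60:
                r=cv2.minAreaRect(np.argwhere(l==i)[:,::-1].astype(np.float32)); print(nm,col,st[i,4],(ce[i]+[x0,y0]).round(1),(cv2.boxPoints(r)+[x0,y0]).round(1).tolist())
T=np.array(eyes.camera('wrist')['T_tool_cam']);w=eyes.camera('wrist');print(T.round(3).tolist(),w['fx'],w['dist_coeffs'])
a=cv2.resize(ct['pixels'][165:255,225:445],None,fx=3.6,fy=3.6,interpolation=cv2.INTER_CUBIC)
b=cv2.resize(cs['pixels'][160:350,180:440],None,fx=1.4,fy=1.4,interpolation=cv2.INTER_CUBIC)
cv2.imwrite('pics/crop1.png',np.vstack([a,np.pad(b,((0,0),(0,a.shape[1]-b.shape[1]),(0,0)))])[:,:,::-1])
E
```

```text
vise~ [[ 554. -211.   75.]
 [ 473. -235.   75.]]
rack~ [[645. 232.  40.]
 [609.  56.  40.]
 [487.  75.  40.]
 [525. 258.  40.]
 [570. 122.  40.]]
top blue 937 [408.6 205.6] [[392.1, 189.6], [418.7, 184.3], [426.6, 223.9], [400.0, 229.2]]
scene brass 2187 [367.8 281.8] [[332.3, 281.8], [363.4, 240.8], [431.1, 292.2], [400.0, 333.2]]
scene blue 76 [348.8 186. ] [[343.0, 194.1], [351.2, 176.2], [354.6, 177.7], [346.4, 195.7]]
scene blue 1642 [220.  218.8] [[191.6, 232.9], [212.0, 188.1], [247.2, 204.2], [226.7, 248.9]]
[[-0.0, 0.973, 0.23, 65.75], [1.0, 0.0, 0.001, -0.981], [0.001, 0.23, -0.973, -179.875], [0.0, 0.0, 0.0, 1.0]] 408.4611532745104 [-0.05644883  0.          0.          0.          0.        ]
```

View pics/crop1.png

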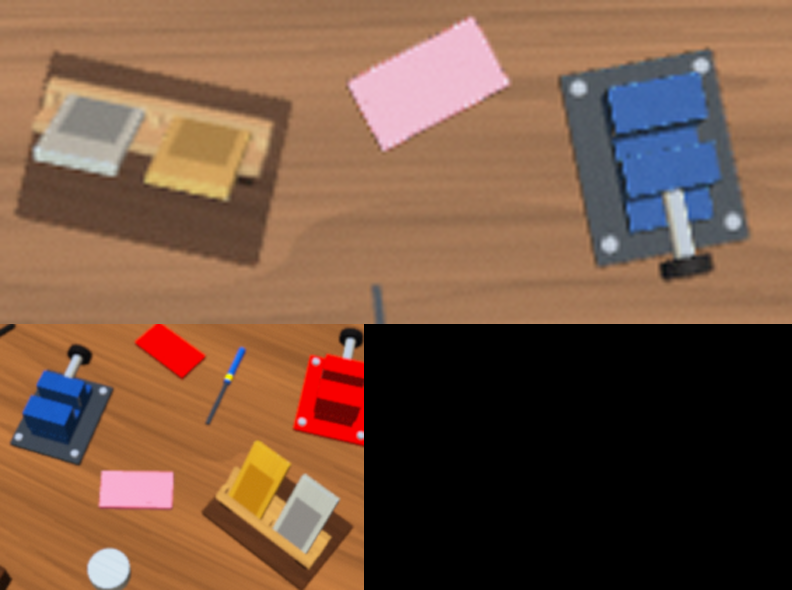

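Call:
play_rows(translation=[[0.035,-0.037,0.01],[0.07,-0.075,0.02],[0.105,-0.112,0.03],[0.14,-0.15,0.045],[0.175,-0.187,0.045],[0.21,-0.225,0.045],[0.245,-0.262,0.045],[0.28,-0.3,0.045],[0.315,-0.338,0.045],[0.346,-0.375,0.045],[0.346,-0.375,0.045],[0.346,-0.375,0.045]], yaw=[0.016,0.032,0.048,0.064,0.08,0.096,0.112,0.128,0.144,0.16,0.16,0.16])

```text
clock: 1.7
eef_pos: [539.8, 139.9, 250.2]
eef_rot: [-3.142, -0.001, 2.941]
wrist_force: [0.1, -0.4, 0.5]
finger_gap: 94.0
finger_force: 0.0
```

```bash
cat >> h.py <<'E'
from scipy.spatial.transform import Rotation as R
def wrist(f):
    s,c=snap('wrist',f); T=np.eye(4); T[:3,:3]=R.from_euler('xyz',s['eef_rot']).as_matrix(); T[:3,3]=s['eef_pos']
    c['cam_to_world']=T@np.array(c['T_tool_cam']); pickle.dump((s,c),open(f'pics/{f}.pkl','wb')); return s,c
E
python3 -c "
from h import *
s,c=wrist('w1')"
```

```text
(no output)
```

View pics/w1.png

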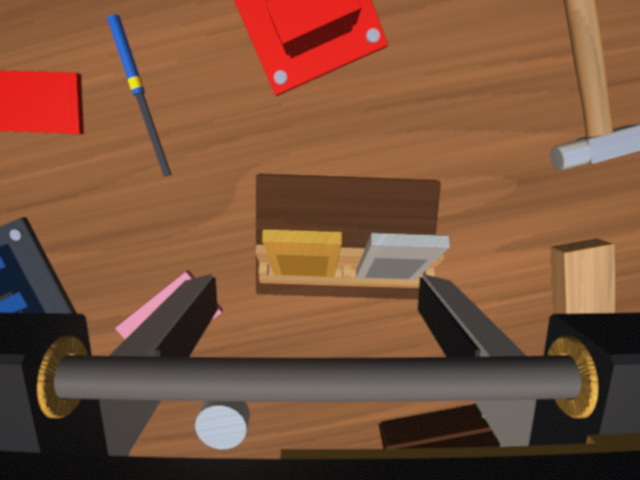

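```bash
python3 - <<'E'
from h import *
s,c=pickle.load(open('pics/w1.pkl','rb'))
im=c['pixels']; h=cv2.cvtColor(im,cv2.COLOR_RGB2HSV)
a=cv2.resize(im[165:305,245:455],None,fx=3.8,fy=3.8,interpolation=cv2.INTER_CUBIC); cv2.imwrite('pics/crop2.png',a[:,:,::-1])
m=cv2.inRange(h,(18,150,60),(30,255,255))[200:300]; n,l,st,ce=cv2.connectedComponentsWithStats(m); i=1+st[1:,4].argmax(); print(st[i],im[240,300],im[265,270],h[240,300],h[265,270],h[285,300])
cn=cv2.findContours((l==i).astype(np.uint8),0,2)[0][0]; print((cv2.approxPolyDP(cn,2,True).reshape(-1,2)+[0,200]).tolist())
b=onz(c,[[263,230],[342,232]],126.2); f=onz(c,[[264,247],[341,248]],131.4)
print(b.round(1),f.round(1),np.linalg.norm(b[0]-b[1]),np.linalg.norm(f[0]-f[1]))
r=onz(c,[[257,174],[440,181]],0);print(r.round(1),np.linalg.norm(r[0]-r[1]))
E
```

```text
[ 262   29   81   48 3253] [198 158  68] [184 133  75] [ 21 167 198] [ 16 151 184] [ 12 146 101]
[[262, 230], [262, 241], [275, 274], [333, 275], [334, 264], [342, 243], [341, 232]]
[[526.8  99.3 126.2]
 [540.4 157.7 126.2]] [[538.8  97.9 131.4]
 [551.2 154.6 131.4]] 60.02498153409011 58.04141959042976
[[489.   84.8   0. ]
 [534.2 271.4   0. ]] 191.95743911619957
```

View pics/crop2.png

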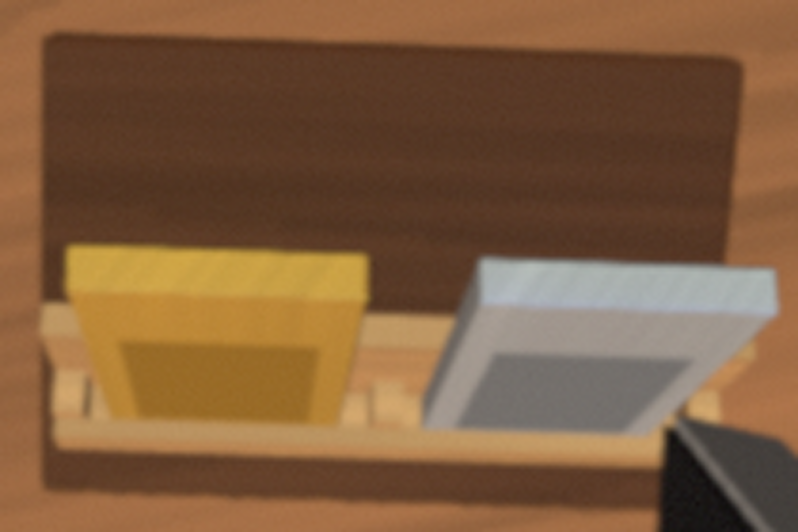

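Call:
play_rows(translation=[[0.003,-0.007,-0.02],[0.006,-0.014,-0.05],[0.006,-0.014,-0.085],[0.006,-0.014,-0.085],[0.006,-0.014,-0.11],[0.006,-0.014,-0.13],[0.006,-0.014,-0.145],[0.006,-0.014,-0.153],[0.006,-0.014,-0.153]], yaw=[-0.015,-0.03,-0.03,-0.03,-0.03,-0.03,-0.03,-0.03,-0.03], hand=0.745)

```text
clock: 2.88
eef_pos: [546.2, 125.8, 97.7]
eef_rot: [3.142, 0.0, 2.911]
wrist_force: [-0.0, -0.6, 0.8]
finger_gap: 70.2
finger_force: 0.0
```

```bash
python3 -c "
from h import *
s,c=wrist('w2')
print(s['eef_pos'],s['wrist_force'])
im=c['pixels'];cv2.imwrite('pics/w2c.png',cv2.resize(im[190:420,180:480],None,fx=2.5,fy=2.5)[:,:,::-1])"
```

```text
[546.20265162 125.77906675  97.69584535] [-0.02874219 -0.55253823  0.84162449]
```

View pics/w2c.png

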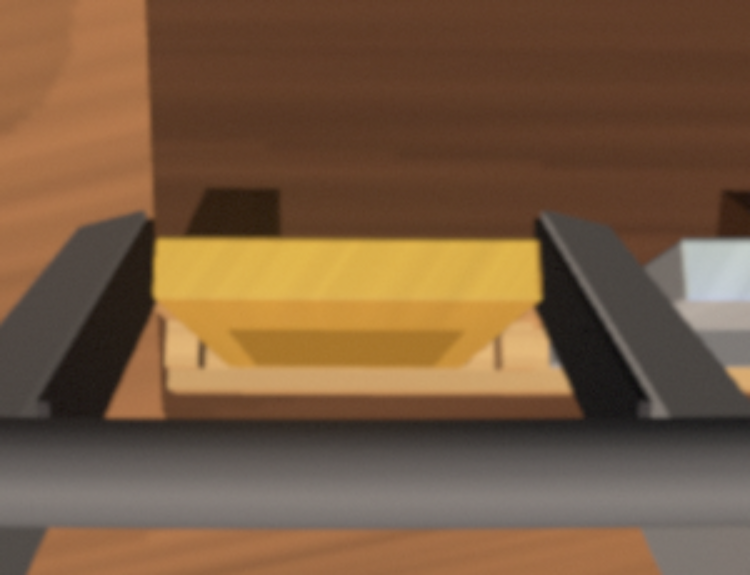

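Call:
play_rows(translation=[[0,0,0],[0,0,0],[0,0,0],[0,0,0],[0,0,0]], yaw=[0,0,0,0,0], hand=0.55, force=25)

```text
clock: 3.55
eef_pos: [546.5, 125.7, 98.1]
eef_rot: [3.141, 0.001, 2.911]
wrist_force: [-1.4, 1.7, 5.6]
finger_gap: 60.1
finger_force: 25.0
```

```bash
python3 -c "
from h import *
s,c=pickle.load(open('pics/w2.pkl','rb'))
print(onz(c,[[241.2,285.2],[396.4,285.2]],126.2).round(1),onz(c,[[242,310.8],[397.2,310.8]],131.4).round(1))"
```

```text
[[526.2  98.8 126.2]
 [540.1 157.9 126.2]] [[534.7  97.6 131.4]
 [548.4 155.7 131.4]]
```

Call:
play_rows(translation=[[-0.003,0.0007,0.005],[-0.0076,0.0018,0.0128],[-0.0153,0.0036,0.0256],[-0.0229,0.0054,0.0384],[-0.0305,0.0071,0.0511],[-0.0382,0.0089,0.0639],[-0.038,0.009,0.09],[-0.038,0.009,0.115],[-0.038,0.009,0.115]], yaw=[0,0,0,0,0,0,0,0,0])

```text
clock: 4.68
eef_pos: [508.4, 134.8, 214.0]
eef_rot: [3.14, 0.003, 2.911]
wrist_force: [0.2, 0.4, -4.7]
finger_gap: 59.7
finger_force: 25.0
```

```bash
cat >> h.py <<'E'
def brass(c,box):
    # extent of brass pixels inside box
    x0,y0,x1,y1=box; h=cv2.cvtColor(c['pixels'],cv2.COLOR_RGB2HSV)[y0:y1,x0:x1]
    m=cv2.inRange(h,(12,130,60),(30,255,255)); n,l,st,ce=cv2.connectedComponentsWithStats(m); i=1+st[1:,4].argmax(); return st[i]+[x0,y0,0,0,0]
E
python3 -c "
from h import *
s,c=wrist('w3');s2,cs=snap('scene','s3')
im=c['pixels'][190:420,180:480];b=cs['pixels'][160:360,240:480]
a=cv2.resize(im,(400,307));b=cv2.resize(b,(368,307))
cv2.imwrite('pics/w3c.png',np.hstack([a,b])[:,:,::-1])"
```

```text
(no output)
```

View pics/w3c.png

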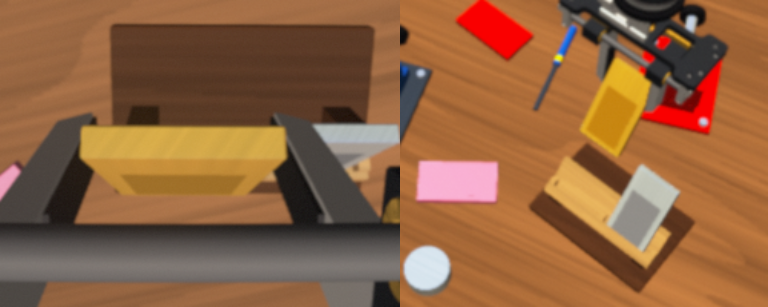

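```bash
python3 - <<'E'
from h import *
ct=pickle.load(open('pics/top0.pkl','rb'))[1]
for n,u,z in (('pink low corner',[[331.5,206],[366,189],[322,188]],0),('filetip',[[329,244]],5),('rack corner',[[305,193],[299,238]],0),('vise base',[[382,186],[424,179],[432,231],[391,239]],10),('knob',[[416,239]],55),('redmat',[[357,266],[353,290],[397,272]],0)):
    print(n,onz(ct,u,z).round().tolist())
E
```

```text
pink low corner [[574.0, -15.0, 0.0], [619.0, -112.0, 0.0], [625.0, 10.0, 0.0]]
filetip [[469.0, -5.0, 5.0]]
rack corner [[613.0, 57.0, 0.0], [488.0, 77.0, 0.0]]
vise base [[625.0, -156.0, 10.0], [642.0, -274.0, 10.0], [496.0, -289.0, 10.0], [478.0, -175.0, 10.0]]
knob [[472.0, -238.0, 55.0]]
redmat [[407.0, -80.0, 0.0], [342.0, -67.0, 0.0], [387.0, -190.0, 0.0]]
```

Call:
play_rows(translation=[[-0.003,-0.02,0.0],[-0.008,-0.06,0.0],[-0.014,-0.1,0.0],[-0.019,-0.14,-0.03],[-0.024,-0.18,-0.07],[-0.026,-0.195,-0.1],[-0.026,-0.195,-0.125],[-0.026,-0.195,-0.14],[-0.026,-0.195,-0.142],[-0.026,-0.195,-0.142]], yaw=[0.04,0.1,0.18,0.26,0.33,0.36,0.36,0.36,0.36,0.36])

```text
clock: 6.02
eef_pos: [482.5, -60.2, 71.0]
eef_rot: [-3.141, 0.001, -3.012]
wrist_force: [0.1, -0.6, -4.6]
finger_gap: 59.9
finger_force: 25.0
```

```bash
python3 -c "
from h import *
s,c=wrist('w4');print(s['wrist_force'],s['eef_pos'],s['eef_rot'])
a=cv2.resize(c['pixels'],(400,300));b=cv2.resize(c['pixels'][190:420,180:480],(400,300))
cv2.imwrite('pics/w4c.png',np.hstack([a,b])[:,:,::-1])"
```

```text
[ 0.09051013 -0.55988144 -4.57560116] [482.50074485 -60.24804485  70.95537908] [-3.14135505e+00  7.06103595e-04 -3.01201247e+00]
```

View pics/w4c.png

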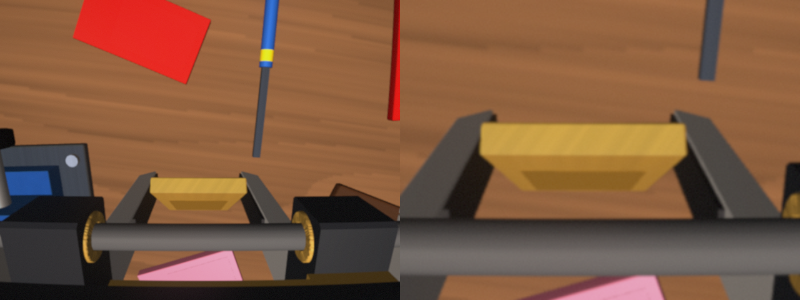

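```bash
cat >> h.py <<'E'
def tiltrows(s,c,t,L=14.8,e=1.7):
    Rm=R.from_euler('xyz',s['eef_rot']).as_matrix(); g=s['eef_pos']-19*Rm[:,2]
    f=-Rm[:,0]; f=f/np.linalg.norm(f[:2]); f[2]=0; z=np.array([0,0,1.])
    a=-np.sin(t)*f+np.cos(t)*z; n=np.cos(t)*f+np.sin(t)*z
    return proj(c,[g+L*a+(-5-e)*n,g+L*a+(5-e)*n,g-(110-L)*a+(5-e)*n])[:,1]
E
python3 - <<'E'
from h import *
for f in('w2','w3','w4'):
    s,c=pickle.load(open(f'pics/{f}.pkl','rb'))
    for t in (0,.2,.4,.45,.5,.55): print(f,t,tiltrows(s,c,t).round(1))
    # column profile at plate middle
    g=c['pixels'][270:350,300:325].astype(int).mean(1); print([tuple(x) for x in g[::3].round().astype(int)]) if f!='w2' else 0
E
```

```text
w2 0 [306.2 330.3 256.3]
w2 0.2 [297.8 323.5 285.2]
w2 0.4 [289.9 316.  314.6]
w2 0.45 [288. 314. 322.]
w2 0.5 [286.3 312.1 329.5]
w2 0.55 [284.6 310.1 337. ]
w3 0 [306.3 330.4 256. ]
w3 0.2 [297.9 323.6 284.8]
w3 0.4 [290.  316.1 314.2]
w3 0.45 [288.1 314.1 321.6]
w3 0.5 [286.4 312.2 329.1]
w3 0.55 [284.6 310.2 336.6]
[(np.int64(88), np.int64(57), np.int64(37)), (np.int64(89), np.int64(58), np.int64(36)), (np.int64(91), np.int64(59), np.int64(38)), (np.int64(88), np.int64(58), np.int64(37)), (np.int64(93), np.int64(61), np.int64(38)), (np.int64(177), np.int64(138), np.int64(58)), (np.int64(214), np.int64(171), np.int64(72)), (np.int64(213), np.int64(170), np.int64(72)), (np.int64(212), np.int64(169), np.int64(72)), (np.int64(212), np.int64(169), np.int64(73)), (np.int64(211), np.int64(169), np.int64(73)), (np.int64(211), np.int64(169), np.int64(74)), (np.int64(212), np.int64(169), np.int64(76)), (np.int64(204), np.int64(152), np.int64(65)), (np.int64(200), np.int64(144), np.int64(59)), (np.int64(199), np.int64(143), np.int64(58)), (np.int64(198), np.int64(143), np.int64(58)), (np.in
[... 1149 characters left out ...]
, np.int64(73)), (np.int64(202), np.int64(161), np.int64(74)), (np.int64(183), np.int64(137), np.int64(59)), (np.int64(174), np.int64(126), np.int64(50)), (np.int64(173), np.int64(125), np.int64(50)), (np.int64(173), np.int64(124), np.int64(50)), (np.int64(155), np.int64(109), np.int64(41)), (np.int64(140), np.int64(98), np.int64(36)), (np.int64(140), np.int64(98), np.int64(36)), (np.int64(140), np.int64(98), np.int64(36)), (np.int64(140), np.int64(98), np.int64(36)), (np.int64(152), np.int64(106), np.int64(55)), (np.int64(145), np.int64(98), np.int64(62)), (np.int64(147), np.int64(99), np.int64(63)), (np.int64(153), np.int64(102), np.int64(65)), (np.int64(154), np.int64(104), np.int64(66))]
```

Call:
play_rows(translation=[[0,0,0],[0,0,0.004],[0,0,0.008],[0,0,0.012],[0,0,0.012],[0,0,0.012]], yaw=[0,0,0,0,0,0], force=9)

```text
clock: 6.82
eef_pos: [482.1, -60.4, 82.4]
eef_rot: [3.142, -0.0, -3.012]
wrist_force: [0.1, -0.2, -4.6]
finger_gap: 59.8
finger_force: 9.0
```

```bash
cat >> h.py <<'E'
def tilt(f):
    from scipy.optimize import minimize_scalar
    s,c=wrist(f); g=c['pixels'][240:352,300:325].astype(float).mean(1)
    y=g[:,0]-g[:,2]; y=(g[:,1]-g[:,2]); 
    print('wf',s['wrist_force'].round(1),'pos',s['eef_pos'].round(1),'ff',s['finger_force'])
    on=y>60; k=np.where(on)[0]+240; 
    d=np.diff(g[:,0]); j=[int(i)+240 for i in np.where(abs(d)>6)[0]]
    print('brass rows',k.min() if len(k) else None,k.max() if len(k) else None,'steps',j)
    for t in np.arange(-.1,.61,.1): print(round(t,2),tiltrows(s,c,t).round(1),end=' ')
E
python3 -c "
from h import *
tilt('w5')"
```

```text
wf [ 0.1 -0.2 -4.6] pos [482.1 -60.4  82.4] ff 8.999644964933395
brass rows 285 332 steps [282, 284, 285, 286, 308, 309, 319, 320]
-0.1 [311.6 334.3 242.8] 0.0 [307.3 331.3 257. ] 0.1 [303.  328.1 271.4] 0.2 [298.8 324.6 285.9] 0.3 [294.8 320.9 300.5] 0.4 [290.9 317.  315.2] 0.5 [287.3 313.1 330.1] 0.6 [284.  309.1 345.2]
```

Call:
play_rows(translation=[[0,0,-0.008],[0,0,-0.014],[0,0,-0.017],[0,0,-0.018],[0,0,-0.018]], yaw=[0,0,0,0,0], force=10)

```text
clock: 7.5
eef_pos: [482.2, -60.4, 65.0]
eef_rot: [3.142, -0.0, -3.012]
wrist_force: [-5.2, 0.5, 7.9]
finger_gap: 60.1
finger_force: 10.0
```

Call:
play_rows(translation=[[0.0043,0.0006,0.002],[0.0085,0.0011,0.0038],[0.013,0.0017,0.0054],[0.0176,0.0023,0.0068],[0.022,0.0029,0.008],[0.0267,0.0035,0.009],[0.0267,0.0035,0.009]], yaw=[0,0,0,0,0,0,0])

```text
clock: 8.38
eef_pos: [509.1, -56.9, 73.5]
eef_rot: [-3.142, 0.0, -3.012]
wrist_force: [-0.9, 0.1, -5.7]
finger_gap: 59.7
finger_force: 10.0
```

```bash
python3 -c "
from h import *
tilt('w6')"
```

```text
wf [-0.9  0.1 -5.7] pos [509.1 -56.9  73.5] ff 9.999659210443497
brass rows 282 330 steps [281, 282, 283, 305, 306, 316, 317, 318]
-0.1 [311.6 334.3 242.8] 0.0 [307.3 331.3 257. ] 0.1 [303.  328.1 271.4] 0.2 [298.8 324.6 285.8] 0.3 [294.8 320.9 300.5] 0.4 [290.9 317.1 315.2] 0.5 [287.3 313.1 330.1] 0.6 [284.  309.1 345.1]
```

Call:
play_rows(translation=[[0,0,0],[0,0,0.002],[0,0,0.005],[0,0,0.006],[0,0,0.006]], yaw=[0,0,0,0,0], force=5)

```text
clock: 9.05
eef_pos: [508.9, -56.9, 79.6]
eef_rot: [-3.141, 0.0, -3.012]
wrist_force: [0.1, 0.8, -3.7]
finger_gap: 59.9
finger_force: 5.0
```

```bash
python3 -c "
from h import *
tilt('w7')"
```

```text
wf [ 0.1  0.8 -3.7] pos [508.9 -56.9  79.6] ff 4.99976322054863
brass rows 293 317 steps [264, 265, 266, 267, 279, 280, 281, 282, 290, 291, 292, 293, 294, 315, 316, 317]
-0.1 [311.6 334.3 242.8] 0.0 [307.3 331.3 257. ] 0.1 [303.  328.1 271.3] 0.2 [298.8 324.6 285.8] 0.3 [294.8 320.9 300.4] 0.4 [290.9 317.1 315.2] 0.5 [287.3 313.1 330.1] 0.6 [284.  309.2 345.1]
```

Call:
play_rows(translation=[[0,0,0.002],[0,0,0.004],[0,0,0.006],[0,0,0.008],[0,0,0.008]], yaw=[0,0,0,0,0], force=5)

```text
clock: 9.72
eef_pos: [508.9, -56.9, 87.6]
eef_rot: [-3.141, 0.0, -3.012]
wrist_force: [1.0, -0.6, -4.0]
finger_gap: 60.1
finger_force: 5.0
```

```bash
cat >> h.py <<'E'
def corners(s,t,L,e=1.7):
    Rm=R.from_euler('xyz',s['eef_rot']).as_matrix(); g=s['eef_pos']-19*Rm[:,2]
    f=-Rm[:,0]; f[2]=0; f/=np.linalg.norm(f); z=np.array([0,0,1.]); w=np.array([-f[1],f[0],0])
    a=-np.sin(t)*f+np.cos(t)*z; n=np.cos(t)*f+np.sin(t)*z
    return np.array([g+u*a+(v-e)*n+y*w for u in(L,L-110) for v in(-5,5) for y in(-30,30)])
def look(f):
    tilt(f); s,c=snap('scene',f+'s'); im=c['pixels']
    p=proj(c,corners(s,.2,14.8)); x0,y0=(p.min(0)-45).astype(int); x1,y1=(p.max(0)+45).astype(int)
    h=cv2.cvtColor(im,cv2.COLOR_RGB2HSV)[y0:y1,x0:x1]; m=cv2.inRange(h,(18,140,60),(30,255,255))
    n,l,st,ce=cv2.connectedComponentsWithStats(m); i=1+st[1:,4].argmax()
    cn=max(cv2.findContours((l==i).astype(np.uint8),0,2)[0],key=cv2.contourArea)
    print('\nscene poly',(cv2.approxPolyDP(cn,2.5,True).reshape(-1,2)+[x0,y0]).tolist())
    for t in(0,.1,.2,.3): print(t,'bottom',proj(c,corners(s,t,14.8))[4:].round().astype(int).tolist(),'top',proj(c,corners(s,t,14.8))[:4].round().astype(int).tolist())
E
python3 -c "
from h import *
look('w8')"
```

```text
wf [ 1.  -0.6 -4. ] pos [508.9 -56.9  87.6] ff 4.999805465340614
brass rows 293 317 steps [264, 265, 266, 267, 279, 280, 281, 282, 290, 291, 292, 293, 315, 316, 317]
-0.1 [311.6 334.3 242.8] 0.0 [307.3 331.3 257. ] 0.1 [303.  328.1 271.3] 0.2 [298.8 324.6 285.8] 0.3 [294.8 320.9 300.4] 0.4 [290.9 317.1 315.2] 0.5 [287.3 313.1 330.1] 0.6 [284.  309.2 345.1] 
scene poly [[284, 201], [285, 236], [308, 243], [309, 206]]
0 bottom [[288, 227], [313, 234], [286, 230], [311, 238]] top [[285, 199], [312, 208], [283, 203], [311, 211]]
0.1 bottom [[286, 230], [311, 238], [284, 233], [310, 241]] top [[285, 199], [312, 207], [283, 203], [311, 211]]
0.2 bottom [[284, 233], [310, 241], [283, 237], [308, 244]] top [[285, 199], [313, 207], [284, 202], [311, 210]]
0.3 bottom [[283, 236], [308, 244], [281, 239], [307, 247]] top [[286, 199], [313, 207], [284, 201], [311, 210]]
```

```bash
python3 - <<'E'
from h import *
from scipy.optimize import least_squares
s,c=pickle.load(open('pics/w8.pkl','rb')); ss,cs=pickle.load(open('pics/w8s.pkl','rb'))
g=c['pixels'][258:322:2,300:325].astype(float).mean(1); print(g.round().astype(int).tolist())
def res(p,full=False):
    C=corners(s,*p); w=proj(c,C)[:,1]; q=proj(cs,C)
    r=np.r_[w[:2].mean()-291.5,w[2:4].mean()-316.5,q[6]-[285,236.5],q[7]-[308.5,243.5]]
    return r
o=least_squares(res,[.2,15,1.7]); print(o.x,o.fun.round(1)); C=corners(s,*o.x); print(proj(c,C)[:,1].round(1),C[:,2].round(1))
E
```

```text
[[145, 98, 62], [141, 95, 60], [139, 93, 59], [138, 93, 59], [98, 67, 39], [62, 44, 19], [62, 44, 19], [62, 45, 19], [62, 44, 19], [62, 44, 19], [62, 44, 19], [89, 63, 26], [92, 66, 28], [73, 52, 24], [74, 54, 25], [74, 53, 24], [74, 54, 24], [135, 98, 41], [206, 159, 72], [213, 170, 81], [213, 170, 81], [212, 170, 81], [212, 169, 81], [211, 168, 80], [211, 168, 81], [211, 168, 80], [211, 168, 80], [211, 168, 81], [211, 168, 80], [198, 156, 73], [162, 113, 67], [156, 105, 67]]
[0.14614363 8.09803107 3.89825711] [ 0.3 -0.3 -1.  -0.5  0.7  0.4]
[291.8 291.8 316.2 316.2 258.2 258.2 273.  273. ] [113.4 113.4 114.8 114.8   4.5   4.5   6.    6. ]
```

```bash
cat >> h.py <<'E'
def fit(f,back,front,bb,q6,q7,p0=(.2,8,3)):
    from scipy.optimize import least_squares
    s,c=pickle.load(open(f'pics/{f}.pkl','rb')); ss,cs=pickle.load(open(f'pics/{f}s.pkl','rb'))
    def res(p):
        C=corners(s,*p); w=proj(c,C)[:,1]; q=proj(cs,C)
        return np.r_[w[:2].mean()-back,w[2:4].mean()-front,(w[4:6].mean()-bb),0.5*(q[6]-q6),.5*(q[7]-q7)]
    o=least_squares(res,p0); C=corners(s,*o.x); print('t,L,e',o.x.round(3),'res',o.fun.round(1),'bottom z',C[4:,2].round(1)); return o.x
E
python3 - <<'E'
from h import *
fit('w8',291.5,316.5,265.5,[285,236.5],[308.5,243.5])
E
```

```text
t,L,e [ 0.194 12.507  4.301] res [-0.2  0.2 -0.1 -0.8 -0.2  0.1  0.3] bottom z [ 9.2  9.2 11.1 11.1]
```

Call:
play_rows(translation=[[0,0,-0.005],[0,0,-0.009],[0,0,-0.0105],[0.004,0.0005,-0.0105],[0.008,0.001,-0.0105],[0.012,0.0016,-0.0105],[0.016,0.0021,-0.0105],[0.02,0.0026,-0.0105],[0.024,0.0031,-0.0105],[0.024,0.0031,-0.0105]], yaw=[0,0,0,0,0,0,0,0,0,0], force=5)

```text
clock: 11.08
eef_pos: [533.0, -53.8, 76.7]
eef_rot: [3.142, -0.0, -3.012]
wrist_force: [0.8, 0.7, -1.1]
finger_gap: 60.3
finger_force: 5.0
```

```bash
python3 -c "
from h import *
look('w9')
s,c=pickle.load(open('pics/w9.pkl','rb'));print([(r,*c['pixels'][r,300:325].mean(0).round().astype(int).tolist()) for r in range(244,330,3)])"
```

```text
wf [ 0.8  0.7 -1.1] pos [533.  -53.8  76.7] ff 4.999856203794479
brass rows 300 323 steps [269, 270, 271, 272, 298, 299, 300, 301, 322, 323, 324, 338, 339, 340, 341, 342, 343, 344, 345]
-0.1 [311.6 334.3 242.8] 0.0 [307.3 331.3 257. ] 0.1 [303.  328.1 271.4] 0.2 [298.8 324.6 285.9] 0.3 [294.8 320.9 300.5] 0.4 [290.9 317.  315.2] 0.5 [287.3 313.1 330.1] 0.6 [284.  309.1 345.2] 
scene poly [[280, 212], [285, 238], [308, 245], [305, 219]]
0 bottom [[284, 238], [309, 246], [282, 241], [307, 249]] top [[281, 212], [308, 220], [279, 215], [307, 224]]
0.1 bottom [[282, 241], [308, 249], [281, 245], [306, 253]] top [[281, 211], [308, 219], [279, 215], [307, 223]]
0.2 bottom [[281, 245], [306, 253], [279, 248], [305, 256]] top [[281, 211], [309, 219], [280, 214], [307, 222]]
0.3 bottom [[279, 248], [305, 256], [277, 251], [303, 259]] top [[282, 211], [309, 219], [280, 214], [307, 222]]
[(244, 80, 57, 22), (247, 80, 57, 23), (250, 80, 57, 23), (253, 80, 57, 23), (256, 80, 57, 23), (259, 80, 57, 23), (262, 80, 57, 23), (265, 80, 58, 23), (268, 80, 57, 23), (271, 137, 98, 40), (274, 98, 71, 31), (277, 99, 72, 31), (280, 99, 72, 30), (283, 100, 72, 31), (286, 100, 73, 32), (289, 101, 73, 32), (292, 101, 74, 33), (295, 102, 74, 32), (298, 102, 74, 33), (301, 197, 155, 66), (304, 215, 172, 82), (307, 215, 171, 82), (310, 214, 170, 82), (313, 213, 170, 82), (316, 213, 170, 82), (319, 213, 170, 82), (322, 210, 165, 79), (325, 155, 105, 67), (328, 156, 106, 69)]
```

```bash
python3 -c "
from h import *
s,c=pickle.load(open('pics/w9.pkl','rb'));print([(r,*c['pixels'][r,300:325].mean(0).round().astype(int).tolist()) for r in range(190,246,2)])
for bb in (225,230,235,240): fit('w9',299.5,323.5,bb,[285,238.5],[308.5,245.5],(0,8,3))"
```

```text
[(190, 157, 105, 68), (192, 155, 104, 66), (194, 152, 102, 65), (196, 151, 102, 65), (198, 152, 102, 65), (200, 154, 104, 67), (202, 157, 106, 68), (204, 159, 106, 68), (206, 161, 108, 69), (208, 160, 107, 69), (210, 159, 107, 68), (212, 158, 106, 68), (214, 158, 106, 68), (216, 157, 105, 68), (218, 156, 104, 67), (220, 154, 104, 66), (222, 153, 103, 65), (224, 150, 101, 64), (226, 146, 98, 62), (228, 142, 95, 60), (230, 119, 82, 46), (232, 89, 64, 28), (234, 80, 57, 23), (236, 81, 57, 22), (238, 81, 57, 23), (240, 81, 57, 24), (242, 80, 57, 23), (244, 80, 57, 22)]
t,L,e [-0.076 13.516  5.516] res [ 0.3 -0.4  0.1 -0.5 -0.4  0.3 -0. ] bottom z [ 0.3  0.3 -0.5 -0.5]
t,L,e [-0.041 16.135  6.181] res [-0.   0.  -0.  -0.7 -0.2  0.1  0.2] bottom z [2.4 2.4 2.  2. ]
t,L,e [-7.0000e-03  1.8706e+01  6.6430e+00] res [-0.4  0.4 -0.1 -1.   0.  -0.1  0.5] bottom z [4.5 4.5 4.4 4.4]
t,L,e [ 0.026 21.217  6.915] res [-0.8  0.8 -0.2 -1.2  0.3 -0.3  0.7] bottom z [6.6 6.6 6.9 6.9]
```

Call:
play_rows(translation=[[0,0,-0.001],[0,0,-0.002],[0,0,-0.002]], yaw=[0,0,0], force=5)

```text
clock: 11.55
eef_pos: [533.3, -53.8, 75.7]
eef_rot: [-3.141, 0.002, -3.012]
wrist_force: [0.6, 1.6, 4.2]
finger_gap: 59.7
finger_force: 5.0
```

Call:
play_rows(translation=[[0,0,0],[0,0,0],[0,0,0],[-0.002,-0.0003,0],[-0.004,-0.0005,0],[-0.006,-0.0008,0],[-0.006,-0.0008,0]], yaw=[0,0,0,0,0,0,0], hand=0.71)

```text
clock: 12.42
eef_pos: [526.7, -54.6, 75.0]
eef_rot: [-3.142, 0.0, -3.012]
wrist_force: [0.3, 0.9, -0.4]
finger_gap: 66.6
finger_force: 0.0
```

```bash
python3 -c "
from h import *
look('w10')
s,c=pickle.load(open('pics/w10.pkl','rb'));im=c['pixels'];print([(r,int(im[r,300:325,0].mean())) for r in list(range(206,246,2))+list(range(288,330,2))])
cs=pickle.load(open('pics/w10s.pkl','rb'))[1]['pixels']
cv2.imwrite('pics/w10c.png',np.hstack([cv2.resize(im,(400,300)),cv2.resize(cs[140:290,190:390],(400,300))])[:,:,::-1])"
```

```text
wf [ 0.3  0.9 -0.4] pos [526.7 -54.6  75. ] ff 0.0
brass rows 299 323 steps [240, 241, 272, 273, 275, 296, 297, 298, 299, 300, 301, 321, 322, 323, 324, 348, 349, 350]
-0.1 [311.6 334.3 242.8] 0.0 [307.3 331.3 257. ] 0.1 [303.  328.1 271.4] 0.2 [298.8 324.6 285.9] 0.3 [294.8 320.9 300.5] 0.4 [290.9 317.  315.2] 0.5 [287.3 313.1 330.1] 0.6 [284.  309.1 345.1] 
scene poly [[280, 212], [285, 238], [308, 245], [308, 218]]
0 bottom [[285, 236], [310, 244], [283, 240], [308, 247]] top [[282, 210], [309, 218], [280, 213], [308, 222]]
0.1 bottom [[283, 239], [309, 247], [282, 243], [307, 251]] top [[282, 209], [309, 217], [281, 213], [308, 221]]
0.2 bottom [[282, 243], [307, 251], [280, 246], [305, 254]] top [[283, 209], [310, 217], [281, 212], [308, 220]]
0.3 bottom [[280, 246], [306, 254], [279, 249], [304, 257]] top [[283, 209], [310, 217], [281, 212], [308, 220]]
[(206, 150), (208, 150), (210, 152), (212, 155), (214, 157), (216, 158), (218, 159), (220, 158), (222, 156), (224, 156), (226, 155), (228, 154), (230, 153), (232, 151), (234, 149), (236, 145), (238, 141), (240, 119), (242, 77), (244, 71), (288, 87), (290, 88), (292, 88), (294, 88), (296, 89), (298, 123), (300, 185), (302, 212), (304, 212), (306, 212), (308, 212), (310, 211), (312, 211), (314, 211), (316, 210), (318, 210), (320, 210), (322, 201), (324, 170), (326, 153), (328, 154)]
```

View pics/w10c.png

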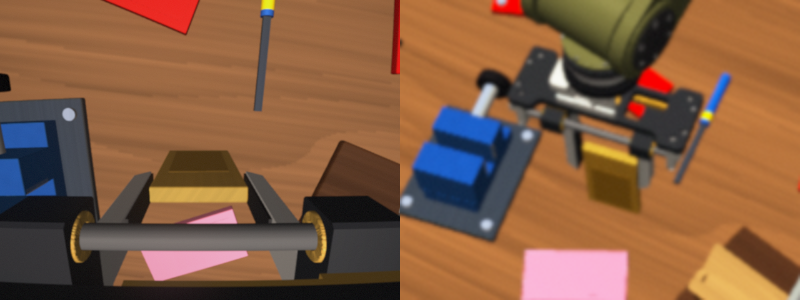

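```bash
python3 -c "
from h import *
fit('w10',299,323.5,240.5,[285,238.5],[308.5,245.5],(0,8,3))
s,c=pickle.load(open('pics/w10.pkl','rb'))
for e in (0,3,5,7): print(e,proj(c,corners(s,0,16,e))[:6,1].round(1))
im=c['pixels'];g=im[310].astype(int);k=np.where(g[:,1]-g[:,2]>70)[0];print('cols',k.min(),k.max(),proj(c,corners(s,0,16,6))[:4].round(1))"
```

```text
t,L,e [ 0.025 17.543  5.623] res [-0.2  0.2 -0.1 -0.7 -0.1  0.1  0.3] bottom z [1.3 1.3 1.5 1.5]
0 [312.5 312.5 336.5 336.5 245.  245. ]
3 [305.1 305.1 329.4 329.4 240.5 240.5]
5 [300.2 300.2 324.6 324.6 237.4 237.4]
7 [295.2 295.2 319.8 319.8 234.4 234.4]
cols 240 395 [[241.  297.7]
 [399.9 297.7]
 [242.2 322.2]
 [398.6 322.2]]
```

Call:
play_rows(translation=[[-0.0028,-0.0004,0],[-0.0055,-0.0007,0],[-0.0055,-0.0007,0]], yaw=[0,0,0])

```text
clock: 12.9
eef_pos: [521.2, -55.3, 75.0]
eef_rot: [3.142, -0.0, -3.012]
wrist_force: [-1.0, -0.4, 0.7]
finger_gap: 66.6
finger_force: 0.0
```

Call:
play_rows(translation=[[0,0,0],[0,0,0],[0,0,0],[0,0,0.004],[0,0,0.02],[0,0,0.05],[0,0,0.09],[0.005,-0.01,0.125]], yaw=[0,0,0,0,0,0,0,0], hand=0.55, force=25)

```text
clock: 13.9
eef_pos: [526.2, -65.0, 202.5]
eef_rot: [-3.141, 0.001, -3.012]
wrist_force: [-0.8, -0.2, -4.3]
finger_gap: 59.8
finger_force: 25.0
```

Call:
play_rows(translation=[[0.01,-0.02,0],[0.025,-0.05,0],[0.045,-0.09,0],[0.065,-0.13,0],[0.075,-0.15,0],[0.075,-0.15,0],[0.075,-0.15,0]], yaw=[0,0,0,0,0,0,0])

```text
clock: 14.78
eef_pos: [600.9, -215.1, 198.7]
eef_rot: [3.141, -0.002, -3.012]
wrist_force: [-0.3, 0.2, -5.1]
finger_gap: 59.5
finger_force: 25.0
```

```bash
python3 -c "
from h import *
s,c=wrist('w11');print(s['eef_pos'],s['wrist_force'],s['eef_rot'],s['finger_gap'])
im=c['pixels'];snap('scene','w11s')
cv2.imwrite('pics/w11c.png',cv2.resize(im[0:360,120:600],None,fx=1.66,fy=1.66,interpolation=cv2.INTER_CUBIC)[:,:,::-1])"
```

```text
[ 600.90162529 -215.11220956  198.73574375] [-0.25112551  0.17544222 -5.07943352] [ 3.14053100e+00 -1.56193740e-03 -3.01243565e+00] 59.45075677425991
```

View pics/w11c.png

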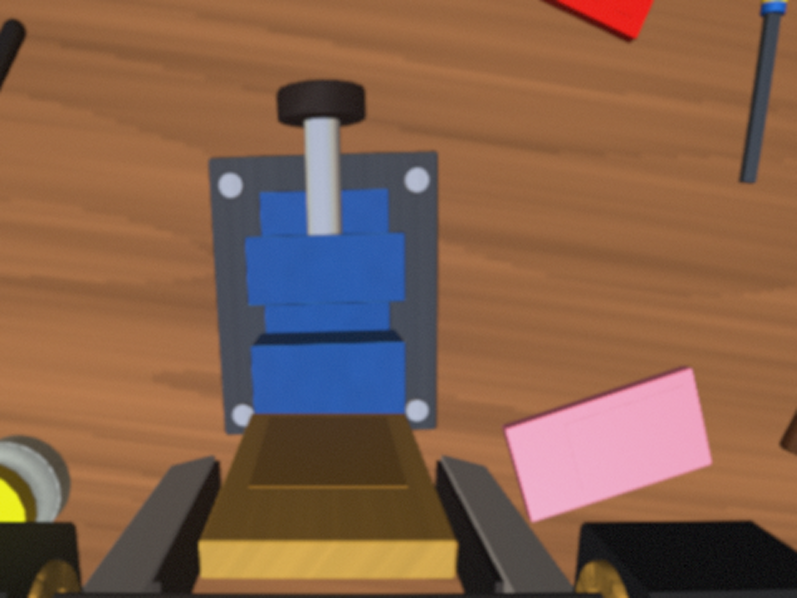

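```bash
python3 - <<'E'
from h import *
s,c=pickle.load(open('pics/w11.pkl','rb')); im=c['pixels'].astype(float)
g=cv2.GaussianBlur(im[:,:,2],(5,1),0)
print('prof',im[175:212,300,2].astype(int).tolist())
E1=[];E2=[]
for x in range(278,358,8):
    p=g[:,x]; d=np.diff(p)
    r2=200+np.argmax(d[200:212]); # dark->bright: fixed jaw top edge
    w=abs(d[177:190]); r1=177+np.argmax(w)
    E1.append([x,r1+.5]);E2.append([x,r2+.5])
print(E1,E2)
def line(E,z):
    P=onz(c,E,z); v=cv2.fitLine(P[:,:2].astype(np.float32),cv2.DIST_HUBER,0,.01,.01).ravel(); v=v if v[1]>0 else v*[-1,-1,1,1]; return P[:,:2].mean(0),np.arctan2(-v[0],v[1])
print('moving',line(E1,75),'fixed',line(E2,75))
q=lambda L:[[120+a/1.66,b/1.66] for a,b in L]
print('movjaw rear corners',onz(c,q([(246,237),(405,233),(247,305),(405,300)]),75).round(1).tolist())
print('fixedjaw corners',onz(c,q([(252,343),(405,341)]),75).round(1).tolist())
B=onz(c,q([(210,158),(437,152),(436,428),(227,434)]),10);print('base',B.round(1).tolist(),np.linalg.norm(np.diff(B,axis=0),axis=1).round(1),B.mean(0).round(1))
print('knob',onz(c,q([(278,90),(365,90)]),55).round(1).tolist(), onz(c,q([(321,81)]),75).round(1))
E
```

```text
prof [171, 172, 170, 172, 171, 172, 170, 158, 152, 163, 170, 173, 172, 173, 174, 174, 174, 174, 172, 172, 171, 173, 174, 172, 156, 110, 74, 64, 64, 62, 65, 75, 110, 152, 168, 171, 170]
[[278, np.float64(183.5)], [286, np.float64(182.5)], [294, np.float64(183.5)], [302, np.float64(181.5)], [310, np.float64(181.5)], [318, np.float64(182.5)], [326, np.float64(182.5)], [334, np.float64(182.5)], [342, np.float64(180.5)], [350, np.float64(180.5)]] [[278, np.float64(207.5)], [286, np.float64(207.5)], [294, np.float64(207.5)], [302, np.float64(207.5)], [310, np.float64(206.5)], [318, np.float64(206.5)], [326, np.float64(206.5)], [334, np.float64(206.5)], [342, np.float64(205.5)], [350, np.float64(205.5)]]
moving (array([ 560.42511705, -223.94191545]), np.float64(0.1604851083119203)) fixed (array([ 578.58109885, -221.61796495]), np.float64(0.15933712189785865))
movjaw rear corners [[536.5, -260.5, 75.0], [525.9, -191.9, 75.0], [565.9, -257.0, 75.0], [554.6, -187.5, 75.0]]
fixedjaw corners [[582.6, -253.0, 75.0], [572.8, -184.6, 75.0]]
base [[499.1, -290.9, 10.0], [481.0, -174.5, 10.0], [627.3, -151.0, 10.0], [645.9, -267.6, 10.0]] [117.8 148.1 118.1] [ 563.3 -221.    10. ]
knob [[470.6, -255.5, 55.0], [465.6, -216.9, 55.0]] [[ 468.8 -236.1   75. ]]
```

```bash
python3 - <<'E'
from h import *
from scipy.optimize import least_squares
s,c=pickle.load(open('pics/w11.pkl','rb')); im=c['pixels'].astype(float)
g=im[:,295:330].mean(1); print([(r,*g[r].round().astype(int).tolist()) for r in list(range(244,256,1))+list(range(286,298,2))+list(range(322,354,1))])
rw=im[336]; k=np.where(rw[:,1]-rw[:,2]>70)[0]; print('cols',k.min(),k.max())
def cor(p): return proj(c,corners(s,*p))
m=np.array([325.9,348.2,250.])
o=least_squares(lambda p:np.r_[cor(p)[:2,1].mean()-m[0],cor(p)[2:4,1].mean()-m[1],cor(p)[4:6,1].mean()-m[2]],[-.1,16,0]); print(o.x,o.fun,cor(o.x).round(1).tolist())
for L in (13,16,19):
  o=least_squares(lambda q:cor([q[0],L,q[1]])[[0,2,4],1]-m,[-.1,0]); print(L,o.x,o.fun.round(1))
E
```

```text
[(244, 45, 92, 172), (245, 45, 92, 172), (246, 45, 92, 172), (247, 47, 91, 171), (248, 62, 86, 151), (249, 80, 73, 99), (250, 85, 64, 48), (251, 80, 58, 34), (252, 75, 54, 33), (253, 74, 54, 33), (254, 74, 54, 33), (255, 74, 54, 33), (286, 75, 54, 26), (288, 76, 54, 26), (290, 75, 54, 25), (292, 106, 75, 32), (294, 111, 79, 34), (296, 92, 67, 31), (322, 95, 69, 31), (323, 96, 70, 30), (324, 107, 80, 33), (325, 142, 109, 45), (326, 183, 142, 60), (327, 205, 162, 71), (328, 211, 168, 77), (329, 211, 168, 80), (330, 211, 169, 80), (331, 211, 168, 80), (332, 210, 168, 80), (333, 210, 168, 80), (334, 210, 168, 80), (335, 210, 168, 80), (336, 210, 168, 80), (337, 210, 168, 80), (338, 210, 167, 80), (339, 209, 167, 80), (340, 209, 167, 80), (341, 209, 167, 80), (342, 209, 167, 80), (343, 209, 167, 80), (344, 209, 167, 80), (345, 209, 167, 80), (346, 209, 166, 79), (347, 203, 159, 76), (348, 185, 139, 70), (349, 163, 115, 67), (350, 154, 104, 66), (351, 155, 105, 67), (352, 157, 106, 67), (353, 158, 106, 68)]
cols 241 393
[-0.03323481 10.16661157 -7.94420704] [-5.68434189e-14 -1.13686838e-13 -1.42108547e-13] [[245.3, 325.9], [395.3, 325.9], [246.6, 348.2], [393.9, 348.2], [273.5, 250.0], [364.5, 250.0], [273.9, 264.5], [364.1, 264.4]]
13 [-0.02683805 -6.4826273 ] [-0.2  0.3 -0. ]
16 [-0.0202163  -5.00386191] [-0.5  0.6 -0. ]
19 [-0.01364622 -3.57425096] [-0.8  0.9 -0.1]
```

```bash
python3 - <<'E'
from h import *
from scipy.optimize import least_squares
s,c=pickle.load(open('pics/w11.pkl','rb')); ss,cs=pickle.load(open('pics/w11s.pkl','rb'))
P=proj(cs,corners(s,-.02,15,-5)); print(P.round().astype(int).tolist())
x0,y0=(P.min(0)-20).astype(int); x1,y1=(P.max(0)+20).astype(int)
h=cv2.cvtColor(cs['pixels'],cv2.COLOR_RGB2HSV)[y0:y1,x0:x1]; m=cv2.inRange(h,(14,140,60),(30,255,255))
n,l,st,ce=cv2.connectedComponentsWithStats(m); i=1+st[1:,4].argmax()
cn=max(cv2.findContours((l==i).astype(np.uint8),0,2)[0],key=cv2.contourArea); print((cv2.approxPolyDP(cn,2,True).reshape(-1,2)+[x0,y0]).tolist(),st[i])
for t in(-.1,-.05,0,.05): print(t,proj(cs,corners(s,t,15,-5))[[2,3,6,7]].round(1).tolist())
E
```

```text
[[184, 174], [212, 183], [181, 178], [210, 187], [195, 205], [222, 213], [193, 209], [220, 217]]
[[183, 175], [185, 193], [188, 196], [184, 198], [191, 202], [194, 210], [219, 215], [220, 210], [212, 196], [208, 181], [191, 174]] [ 21  20  39  42 961]
-0.1 [[181.0, 179.2], [209.7, 187.9], [194.9, 206.2], [221.3, 214.5]]
-0.05 [[181.1, 178.8], [209.8, 187.4], [193.9, 208.1], [220.3, 216.3]]
0 [[181.2, 178.3], [210.0, 187.0], [192.8, 209.8], [219.3, 218.1]]
0.05 [[181.3, 177.8], [210.1, 186.5], [191.7, 211.5], [218.3, 219.8]]
```

```bash
python3 - <<'E'
from h import *
s,c=pickle.load(open('pics/w11.pkl','rb')); im=c['pixels'].astype(int)
r=im[253]; br=(r[:,2]<60)&(r[:,0]>55)&(r[:,0]<110); k=np.where(br[255:380])[0]+255; print('cols',k.min(),k.max())
for zb in (121,123,125):
    P=onz(c,[[270.5,249.3],[365.5,249.3]],zb); print(zb,P.round(1).tolist(),np.linalg.norm(P[1]-P[0]).round(1))
    f=np.array([np.cos(.13),np.sin(.13),0]); M=P.mean(0)+5*f; print('bottom mid',M.round(1),'rel tcp',(M-s['eef_pos']).round(1))
T=onz(c,[[240.5,325.7],[394,325.7]],233);print('top',T.round(1).tolist(),(T.mean(0)+5*f-s['eef_pos']).round(1))
E
```

```text
cols 271 364
121 [[603.4, -246.6, 121.0], [595.4, -185.3, 121.0]] 61.8
bottom mid [ 604.4 -215.3  121. ] rel tcp [  3.5  -0.2 -77.7]
123 [[602.8, -246.5, 123.0], [595.0, -185.6, 123.0]] 61.3
bottom mid [ 603.9 -215.4  123. ] rel tcp [  3.   -0.3 -75.7]
125 [[602.3, -246.3, 125.0], [594.5, -186.0, 125.0]] 60.9
bottom mid [ 603.4 -215.5  125. ] rel tcp [  2.5  -0.4 -73.7]
top [[605.7, -245.6, 233.0], [598.1, -186.8, 233.0]] [ 6.  -0.5 34.3]
```

Call:
play_rows(translation=[[-0.01,-0.001,0],[-0.025,-0.003,0],[-0.035,-0.005,-0.005],[-0.035,-0.005,-0.02],[-0.035,-0.005,-0.034],[-0.035,-0.005,-0.04],[-0.035,-0.005,-0.04]], yaw=[0.01,0.02,0.03,0.03,0.03,0.03,0.03])

```text
clock: 15.75
eef_pos: [566.4, -220.2, 159.2]
eef_rot: [3.141, -0.001, -2.982]
wrist_force: [0.3, 0.9, -4.5]
finger_gap: 59.4
finger_force: 25.0
```

```bash
python3 - <<'E'
from h import *
s,c=wrist('w12'); im=c['pixels'].astype(int); print(s['eef_pos'].round(1),s['eef_rot'].round(3),s['wrist_force'].round(1))
for x in (285,320,350): print(x,[(r,*im[r,x].tolist()) for r in range(180,262,3)])
for r in (235,240,255): 
    b=(im[r,:,2]>120)&(im[r,:,0]<90); k=np.where(b[200:440])[0]+200; print('blue row',r,(k.min(),k.max()) if len(k) else None)
E
```

```text
[ 566.4 -220.2  159.2] [ 3.141e+00 -1.000e-03 -2.982e+00] [ 0.3  0.9 -4.5]
285 [(180, 50, 95, 176), (183, 46, 94, 177), (186, 50, 96, 179), (189, 36, 64, 114), (192, 24, 38, 63), (195, 41, 71, 117), (198, 47, 95, 177), (201, 48, 95, 176), (204, 48, 95, 177), (207, 47, 94, 176), (210, 48, 95, 176), (213, 48, 95, 177), (216, 48, 96, 177), (219, 47, 94, 175), (222, 47, 94, 175), (225, 46, 94, 176), (228, 48, 95, 178), (231, 46, 95, 178), (234, 47, 95, 177), (237, 47, 95, 177), (240, 44, 87, 157), (243, 46, 93, 175), (246, 46, 93, 175), (249, 84, 76, 101), (252, 78, 57, 31), (255, 78, 58, 34), (258, 78, 56, 32), (261, 79, 58, 32)]
320 [(180, 180, 187, 206), (183, 180, 188, 206), (186, 179, 187, 206), (189, 179, 188, 206), (192, 165, 173, 191), (195, 41, 66, 112), (198, 50, 98, 180), (201, 45, 94, 176), (204, 47, 94, 178), (207, 48, 96, 178), (210, 44, 93, 178), (213, 46, 96, 179), (216, 50, 98, 181), (219, 46, 96, 179), (222, 46, 93, 177), (225, 46, 95, 178), (228, 44, 94, 176), (231, 45, 93, 175), (234, 45, 93, 175), (237, 45, 93, 175), (240, 42, 89, 162), (243, 45, 93, 178), (246, 46, 95, 180), (249, 86, 79, 104), (252, 77, 56, 32), (255, 78, 56, 33), (258, 76, 55, 31), (261, 79, 58, 34)]
350 [(180, 49, 96, 177), (183, 45, 93, 175), (186, 50, 96, 178), (189, 37, 68, 121), (192, 23, 39, 63), (195, 35, 62, 105), (198, 47, 95, 177), (201, 47, 95, 177), (204, 46, 94, 177), (207, 46, 96, 178), (210, 46, 94, 177), (213, 45, 94, 176), (216, 48, 95, 176), (219, 44, 92, 173), (222, 45, 93, 175), (225, 44, 92, 173), (228, 46, 94, 175), (231, 45, 94, 176), (234, 47, 94, 176), (237, 44, 95, 176), (240, 47, 91, 162), (243, 46, 92, 174), (246, 45, 93, 175), (249, 84, 76, 101), (252, 76, 54, 29), (255, 77, 57, 33), (258, 76, 56, 29), (261, 79, 57, 32)]
blue row 235 (np.int64(265), np.int64(370))
blue row 240 (np.int64(276), np.int64(368))
blue row 255 None
```

```bash
python3 - <<'E'
from h import *
s,c=pickle.load(open('pics/w12.pkl','rb')); f=np.array([np.cos(.159),np.sin(.159),0]); w=np.array([-f[1],f[0],0])
im=c['pixels'].astype(int)
J=onz(c,[[320,240.3]],75)[0]
for zb in(82,84,86): B=onz(c,[[320,249.3]],zb)[0]; print(zb,'plate back ahead of moving face',((B-J)@f).round(2))
q=onz(c,[[266,225],[371,225]],75); print('jaw y',(q-s['eef_pos'])@w)
for r in (200,210,225): b=(im[r,:,2]>120)&(im[r,:,0]<90);k=np.where(b[200:440])[0]+200;print(r,k.min(),k.max(),((onz(c,[[k.min()-.5,r],[k.max()+.5,r]],75)-s['eef_pos'])@w).round(1))
r=im[256];k=np.where((r[255:400,2]<60)&(r[255:400,0]>55)&(r[255:400,0]<110))[0]+255;print('plate cols',k.min(),k.max(),((onz(c,[[k.min()-.5,252],[k.max()+.5,252]],85)-s['eef_pos'])@w).round(1))
E
```

```text
82 plate back ahead of moving face 4.4
84 plate back ahead of moving face 3.9
86 plate back ahead of moving face 3.4
jaw y [-34.9283786   34.16587464]
200 264 371 [-36.1  34. ]
210 264 371 [-36.3  34.2]
225 264 370 [-36.6  33.8]
plate cols 269 366 [-32.5  30.5]
```

Call:
play_rows(translation=[[0,0,-0.005],[0,0,-0.014],[0,0,-0.024],[0,0,-0.034],[0,0,-0.043],[0,0,-0.048],[0,0,-0.05],[0,0,-0.05]], yaw=[0,0,0,0,0,0,0,0])

```text
clock: 16.8
eef_pos: [566.4, -220.4, 110.1]
eef_rot: [-3.141, 0.0, -2.982]
wrist_force: [0.7, -0.5, -4.6]
finger_gap: 59.7
finger_force: 25.0
```

Call:
play_rows(translation=[[0,0,-0.001],[0,0,-0.002],[0,0,-0.002]], yaw=[0,0,0])

```text
clock: 17.18
eef_pos: [566.3, -220.3, 107.9]
eef_rot: [3.142, -0.0, -2.982]
wrist_force: [0.1, 0.1, -4.1]
finger_gap: 59.9
finger_force: 25.0
```

Call:
play_rows(translation=[[0,0,-0.001],[0,0,-0.002],[0,0,-0.0025],[0,0,-0.0025]], yaw=[0,0,0,0])

```text
clock: 17.68
eef_pos: [566.4, -220.3, 105.4]
eef_rot: [-3.142, -0.0, -2.982]
wrist_force: [0.2, -0.1, -4.3]
finger_gap: 59.7
finger_force: 25.0
```

Call:
play_rows(translation=[[0,0,-0.0005],[0,0,-0.001],[0,0,-0.001]], yaw=[0,0,0])

```text
clock: 18.05
eef_pos: [566.5, -220.3, 105.0]
eef_rot: [-3.141, 0.001, -2.982]
wrist_force: [-1.5, 2.0, 2.3]
finger_gap: 60.0
finger_force: 25.0
```

Call:
play_rows(translation=[[0,0,0],[0,0,-0.0005],[0,0,-0.0005]], yaw=[0,0,0], force=5)

```text
clock: 18.42
eef_pos: [566.9, -220.3, 104.7]
eef_rot: [-3.141, 0.002, -2.982]
wrist_force: [-0.5, 2.3, 5.7]
finger_gap: 59.8
finger_force: 5.0
```

Call:
play_rows(translation=[[0,0,0],[0,0,0],[0,0,0],[0,0,0]], yaw=[0,0,0,0], hand=0.72)

```text
clock: 18.92
eef_pos: [566.3, -220.3, 103.9]
eef_rot: [3.142, -0.0, -2.982]
wrist_force: [0.4, 0.5, 0.4]
finger_gap: 67.5
finger_force: 0.0
```

```bash
python3 - <<'E'
from h import *
s,c=wrist('w13'); im=c['pixels'].astype(int); print(s['eef_pos'].round(1),s['wrist_force'].round(1),s['finger_gap'])
print([(r,*im[r,300:330].mean(0).round().astype(int).tolist()) for r in range(200,352,4)])
for r in (305,310,320): k=np.where(im[r,:,1]-im[r,:,2]>70)[0]; print(r,k.min() if len(k) else 0,k.max() if len(k) else 0)
E
```

```text
[ 566.3 -220.3  103.9] [0.4 0.5 0.4] 67.46043599141757
[(200, 160, 166, 178), (204, 103, 112, 128), (208, 44, 86, 147), (212, 46, 95, 178), (216, 47, 95, 177), (220, 46, 95, 176), (224, 46, 95, 177), (228, 46, 96, 178), (232, 46, 96, 179), (236, 46, 95, 179), (240, 46, 96, 179), (244, 46, 95, 178), (248, 46, 94, 178), (252, 46, 95, 177), (256, 46, 94, 177), (260, 47, 95, 178), (264, 69, 61, 66), (268, 73, 54, 34), (272, 74, 54, 34), (276, 74, 54, 33), (280, 74, 54, 32), (284, 74, 54, 31), (288, 120, 86, 40), (292, 91, 67, 36), (296, 92, 68, 35), (300, 92, 68, 34), (304, 93, 68, 34), (308, 93, 69, 34), (312, 94, 69, 34), (316, 125, 94, 42), (320, 216, 171, 80), (324, 217, 174, 84), (328, 216, 173, 84), (332, 215, 172, 84), (336, 215, 172, 83), (340, 187, 155, 114), (344, 54, 96, 177), (348, 52, 96, 176)]
305 0 0
310 0 0
320 239 395
```

Call:
play_rows(translation=[[0,0,0.005],[0,0,0.02],[0,0,0.04],[0,0,0.065],[-0.02,-0.003,0.07],[-0.06,-0.01,0.07],[-0.1,-0.017,0.07],[-0.117,-0.02,0.06],[-0.117,-0.02,0.06]], yaw=[0,0,0,0,0,0,0,0,0])

```text
clock: 20.1
eef_pos: [448.9, -240.6, 164.9]
eef_rot: [-3.141, 0.001, -2.983]
wrist_force: [0.0, 0.9, 0.8]
finger_gap: 67.8
finger_force: 0.0
```

Call:
play_rows(translation=[[0,0,0],[0,0,0],[0,0,-0.02],[0,0,-0.05],[0,0,-0.08],[0,0,-0.105],[0,0,-0.117],[0,0,-0.117]], yaw=[0,0,0,0,0,0,0,0], hand=0, force=20)

```text
clock: 21.1
eef_pos: [449.5, -240.2, 46.7]
eef_rot: [3.141, -0.001, -2.982]
wrist_force: [0.4, 0.3, 0.3]
finger_gap: 0.2
finger_force: 0.0
```

```bash
python3 - <<'E'
from h import *
s,c=snap('scene','s14'); print(s['eef_pos'].round(1),s['wrist_force'].round(1),s['finger_gap'])
f=np.array([np.cos(.159),np.sin(.159),0]); w=np.array([-f[1],f[0],0]); ctr=np.array([569.,-220.5,30])
for off in(-2,0,4): print(off,proj(c,[ctr+off*f+y*w+a*f+[0,0,z] for z in(110,45) for a in(-5,5) for y in(-30,30)]).round().astype(int).tolist())
h=cv2.cvtColor(c['pixels'],cv2.COLOR_RGB2HSV)[150:260,170:290]; m=cv2.inRange(h,(14,140,60),(30,255,255))
n,l,st,ce=cv2.connectedComponentsWithStats(m); i=1+st[1:,4].argmax(); cn=max(cv2.findContours((l==i).astype(np.uint8),0,2)[0],key=cv2.contourArea); print((cv2.approxPolyDP(cn,2,True).reshape(-1,2)+[170,150]).tolist(),st[i])
E
```

```text
[ 449.5 -240.2   46.7] [0.4 0.3 0.3] 0.17441817485212077
-2 [[201, 186], [228, 194], [199, 190], [226, 198], [207, 204], [232, 211], [205, 207], [230, 215]]
0 [[201, 187], [227, 195], [199, 191], [225, 198], [206, 204], [232, 212], [204, 208], [230, 215]]
4 [[200, 189], [227, 196], [198, 193], [225, 200], [205, 206], [231, 213], [204, 210], [229, 217]]
[[199, 186], [201, 187], [196, 191], [203, 203], [201, 206], [232, 217], [225, 194]] [ 26  35  37  33 641]
```

Call:
play_rows(translation=[[0.002,0.0003,0],[0.004,0.0006,0],[0.006,0.001,0],[0.008,0.0013,0],[0.01,0.0016,0],[0.012,0.0019,0],[0.013,0.0021,0],[0.014,0.0022,0],[0.015,0.0024,0],[0.015,0.0024,0]], yaw=[0,0,0,0,0,0,0,0,0,0])

```text
clock: 22.4
eef_pos: [464.1, -238.0, 47.0]
eef_rot: [3.141, -0.001, -2.982]
wrist_force: [-5.3, -0.9, 3.3]
finger_gap: 0.4
finger_force: 2.4
```

Call:
play_rows(translation=[[0.001,0.0002,0],[0.002,0.0003,0],[0.002,0.0003,0]], yaw=[0,0,0])

```text
clock: 22.78
eef_pos: [466.1, -237.7, 46.9]
eef_rot: [3.141, -0.001, -2.982]
wrist_force: [-5.7, 0.5, 4.1]
finger_gap: 0.2
finger_force: 2.7
```

Call:
play_rows(translation=[[0.0005,0.0001,0],[0.001,0.0002,0],[0.001,0.0002,0]], yaw=[0,0,0])

```text
clock: 23.15
eef_pos: [466.1, -237.7, 46.9]
eef_rot: [3.141, -0.003, -2.982]
wrist_force: [-13.8, -3.3, 8.6]
finger_gap: 0.3
finger_force: 7.1
```

Call:
play_rows(translation=[[0.0005,0.0001,0],[0.001,0.0002,0],[0.001,0.0002,0]], yaw=[0,0,0])

```text
clock: 23.52
eef_pos: [466.1, -237.6, 46.9]
eef_rot: [3.14, -0.005, -2.982]
wrist_force: [-23.5, -3.9, 13.8]
finger_gap: 0.4
finger_force: 11.6
```

Call:
play_rows(translation=[[-0.003,-0.0005,0],[-0.01,-0.0016,0],[-0.02,-0.003,0],[-0.02,-0.003,0.02],[-0.02,-0.003,0.06],[-0.02,-0.003,0.11],[-0.01,-0.002,0.16],[0.02,0.004,0.18],[0.07,0.012,0.18],[0.11,0.02,0.18],[0.115,0.02,0.18],[0.115,0.02,0.18]], yaw=[0,0,0,0,0,0,0,0,0,0,0,0])

```text
clock: 25.02
eef_pos: [582.8, -217.4, 226.6]
eef_rot: [3.141, -0.001, -2.982]
wrist_force: [-0.5, 0.6, 0.4]
finger_gap: 0.5
finger_force: 0.0
```

```bash
python3 - <<'E'
from h import *
s,c=wrist('w15'); im=c['pixels'].astype(int); print(s['eef_pos'].round(1),s['wrist_force'].round(1))
f=np.array([np.cos(.159),np.sin(.159),0]); w=np.array([-f[1],f[0],0]); ctr=np.array([577.7,-218.8,0])-5*f
C=[ctr+a*f+y*w+[0,0,z] for z in(140,75) for a in(-5,5) for y in(-30,30)]
print('pred',proj(c,C).round(1).tolist())
q=proj(c,[ctr])[0]; x=int(proj(c,C)[:,0].mean())
print(x,[(r,*im[r,x-12:x+12].mean(1-1).round().astype(int).tolist()) for r in range(120,345,3)])
E
```

```text
[ 582.8 -217.4  226.6] [-0.5  0.6  0.4]
pred [[273.1, 226.0], [363.4, 226.0], [273.4, 240.7], [363.0, 240.7], [281.4, 211.1], [354.7, 211.1], [281.7, 223.1], [354.4, 223.1]]
318 [(120, 152, 154, 162), (123, 152, 154, 162), (126, 151, 154, 162), (129, 151, 154, 162), (132, 151, 154, 162), (135, 151, 154, 162), (138, 148, 155, 173), (141, 147, 157, 180), (144, 147, 157, 179), (147, 147, 157, 180), (150, 147, 157, 179), (153, 147, 157, 180), (156, 146, 157, 180), (159, 146, 157, 180), (162, 146, 157, 180), (165, 146, 157, 180), (168, 146, 157, 181), (171, 145, 154, 175), (174, 75, 91, 122), (177, 48, 94, 175), (180, 48, 94, 174), (183, 47, 93, 173), (186, 48, 94, 174), (189, 48, 94, 175), (192, 48, 94, 176), (195, 48, 94, 176), (198, 48, 94, 175), (201, 48, 94, 175), (204, 48, 94, 174), (207, 48, 94, 175), (210, 52, 90, 161), (213, 74, 55, 39), (216, 77, 57, 36), (219, 101, 74, 42), (222, 91, 68, 40), (225, 98, 73, 41), (228, 215, 171, 83), (231, 213, 171, 85), (234, 213, 170, 85), (237, 212, 170, 84), (240, 189, 153, 99), (243, 51, 94, 173), (246, 51, 94, 174), (249, 51, 94, 174), (252, 51, 94, 174), (255, 52, 95, 175), (258, 51, 94, 174), (261, 51, 94, 175), (264, 64, 87, 133), (267, 75, 79, 89), (270, 140, 98, 71), (273, 165, 112, 75), (276, 114, 90, 74), (279, 77, 69, 63), (282, 75, 67, 62), (285, 75, 66, 62), (288, 75, 67, 62), (291, 73, 65, 60), (294, 73, 65, 60), (297, 73, 65, 60), (300, 71, 63, 58), (303, 70, 63, 58), (306, 70, 62, 57), (309, 70, 62, 57), (312, 70, 62, 57), (315, 58, 51, 47), (318, 53, 45, 41), (321, 52, 45, 42), (324, 51, 45, 41), (327, 50, 43, 40), (330, 48, 42, 39), (333, 47, 41, 37), (336, 46, 40, 36), (339, 47, 37, 27), (342, 57, 43, 27)]
```

```bash
python3 -c "
from cell import manip
print(manip.sign_off())"
```

```text
the job is handed in; nothing more can be done
None
```

I stood the brass plate upright in the blue vise slot, midway along the jaws, pushed the knob until the jaw closed snugly on it, left the steel plate and bystanders untouched, and handed the job in at about 25 s.

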